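# Take the depth of a press die's well with a depth gauge

### The job

Measure how deep the round well in the steel press die is: set the depth gauge's bar flat across the die with its rod over the well, push the rod down until it stops on the floor of the well, and keep it held down there for a good second without forcing it. Then carry the gauge back without losing the rod's setting and lay it on its wooden rack the way it lay at the start, bar across both cheeks and rod hanging between them. Leave the bowl, the jar and the brush where they are.

Things in the scene. Friction and masses are not known exactly. Their poses are not given: they have to be found in the camera images.
- gauge: Depth gauge, held by its bar part: a flat grey metal bar 200 long x 30 wide x 12 mm thick, about 0.45 kg, with a plain wooden handle block on top. A steel rod slides up and down through a hole in the bar. Origin: on the rod's axis, level with the bar's underside. x points along the bar towards the handle (the bar reaches from x = -50 to x = +150 mm), z up. It starts lying on the rack, at the same yaw as the rack, rod hanging between the cheeks.
- handle_mid (a point): Point inside the gauge's wooden handle block, 100 mm along +x of the gauge from the rod axis and 36 mm above the bar's underside. The block is 50 mm long along the bar, 22 mm wide across it, and reaches from 12 to 54 mm above the bar's underside. Axes as the gauge.
- rod (a joint): How far the rod's lower end stands out below the bar's underside, in m: 0 (level with the underside) to 0.082. It starts at 8 to 25 mm. Friction of about 2.5 N holds the rod where it is left (rod and knob weigh about 1 N); the gauge's bar is heavier than this friction, so lifting the gauge by the knob draws the rod up and loses the setting.
- rod_tip (a point): Centre of the rod's flat lower end. The rod is 12 mm in diameter; its axis is the gauge's z axis.
- knob_mid (a point): Middle of the wooden knob on the rod's top, 130 mm above the rod's lower end: a cylinder 30 mm in diameter and 32 mm tall. Bar and handle do not move with it.
- die: Press die: a steel block 170 (x) x 150 (y) x 90 mm (z), fixed. Origin: centre of its underside, on the work surface. A round vertical well 30 mm in diameter opens in the centre of its flat top face, 90 mm above the origin.
- punch: The brass floor of the die's well (top of the die's lower punch), fixed and rigid. Origin: centre of this floor, z up; it lies 45 to 75 mm below the die's top face, differently each time.
- rack: Wooden rack, fixed: base board 185 x 70 x 8 mm and two upright cheeks, each 24 mm thick and 70 mm wide, with flat tops 90 mm above the work surface (the same height as the die's top face). Origin: on the work surface under the place of the gauge's rod. Cheek centres lie at x = -35 and x = +100 mm. The gauge's place is with its origin 90 mm above the rack's origin and both x axes the same way.
- bowl: Blue glazed bowl, 116 mm across and 62 mm high, origin under its centre. To be left alone.
- jar: Brown glass jar, 70 mm in diameter and 100 mm high, origin under its centre. To be left alone.
- brush: Brush lying flat, 180 mm long, origin near its middle, x along it. To be left alone.
Things that resemble listed ones, but are neither listed nor needed, are in the scene too. Several things have the shape of the gauge; the one meant has the colours described above. Several things look just like the die: the one meant starts nearest to the robot's base.

How it is judged:
On the way, in this order (a step that is already met when the one before it is completed fails the run):
1. the gauge's bar lies flat on the die with the rod over the well (horizontal distance between gauge and die below 0.012 m and z of gauge in the frame of die between 0.0875 and 0.0925 m and angle between gauge's own z axis and vertical below 0.03 rad), for 0.2 s.
2. the rod is held down on the floor of the well (pressed with at least 0.5 N, end within 2 mm of the floor) with the bar still flat on the die, for 0.8 s (all of step 1 and z of rod_tip in the frame of punch below 0.002 m and contact force between punch and anything else above 0.5 N), for 0.8 s.
At the end, for the whole second after the job is handed in: The gauge lies released and at rest flat across both cheeks of the rack as at the start (within 20 mm and 0.2 rad, same way round), its rod still showing the well's depth to within 3 mm: rack and die are equally high, so the rod's end is level with the well's floor (horizontal distance between gauge and rack below 0.02 m and angle between the x axis of gauge and the x axis of rack, either way round below 0.2 rad and x of handle_mid in the frame of rack above 0.05 m and z of gauge in the frame of rack between 0.0875 and 0.0925 m and angle between gauge's own z axis and vertical below 0.03 rad and z of rod_tip in the frame of punch between -0.003 and 0.003 m and linear speed of gauge below 0.02 m/s); the robot touches nothing.
It fails at once if the rod is forced against the well's floor (over 60 N) (contact force between punch and anything else above 60 N).
It fails at once if the bowl is disturbed (moved over 30 mm) (distance of bowl from where it was at the start of the episode above 0.03 m).
It fails at once if the jar is disturbed (moved over 30 mm) (distance of jar from where it was at the start of the episode above 0.03 m).
It fails at once if the brush is disturbed (moved over 30 mm) (distance of brush from where it was at the start of the episode above 0.03 m).
It also fails if it takes over 67 s, if anything falls off the work surface, if the arm or the gripper's body presses on something with over 40 N, if the wrist force passes 120 N, or if a joint passes its speed limit or range.

### The arm

A 6-joint arm with a two-finger parallel gripper is mounted at the origin on the work surface. World frame = base frame: x ahead of the robot, y to its left, z up, the work surface at z = 0. Lengths are in m, angles in rad, forces in N, time in s.
With the tool pointing down it reaches from about 0.35 to 0.875 m from the base axis. Payload 15.5 kg.
Tool frame: the origin (TCP) lies at the very end of the fingers, on their centre line; the grasp point (between the pads) lies 19 mm behind it; z points along the fingers, y is the direction in which the jaws open and shut (so a half turn about z gives the same grasp; the last joint's range is limited). The gripper opens to 85 mm and grips with 20 to 120 N. Pads are 22 mm wide; open, the fingers measure 114 mm over their backs; the gripper's body (76 mm by 85 mm) begins 54 mm behind the grasp point. The pads swing forward as they close: fully open they stand 13 mm farther back than shut.
Start: joints at [1.079, 0.494, 1.345, -0, 1.302, -0.096], TCP at [0.242, 0.576, 0.231] pointing down, gripper open.
Joint ranges: [-2.91, 2.91], [-0.82, 2.16], [0.22, 2.67], [-1.22, 4.37], [0.12, 2.79], [-3.08, 3.08]. Speed limits (rad/s): [1.89, 1.89, 2.57, 3.01, 3.01, 3.01].

### API

Orientations are given as a 3x3 rotation matrix whose columns are the frame's x, y, z axes.
In Python, from station import env gives the robot as it stands.
- The arm moves only by the tool step_arm, never from a script. Its argument "plan" is a list of rows, each a list of 5 numbers: the finger opening in mm, from 0 to 85.4, then the shift along the tool's x, y, z in mm, then the turn about the tool's z in rad. In form: [[fingers, x, y, z, yaw], ...]. A call has exactly 8 rows; each row shifts and turns the commanded pose from where the row before left it, along the tool's axes as they then stand; what a row does not reach is not made up. A row lasts 1/12 s, in which the tool goes at most 41.7 mm and 7.16 degrees, less where a joint would pass 70% of its speed; a pose out of reach is approached as far as the arm can. A call is refused whole if a number of a shift passes 41.7 or a number of a turn 0.125, either way. A call with a gripper value outside its range is refused whole. The fingers move at their own pace and stop on an object; "squeeze" is the grip in N (left out, the last holds). Time passes only in rows, so rows that do not move let the fingers close, or fill a call up. It gives the time, the measured TCP pose, the force and the opening at its end, in the units of the state.
- env.state(): the state, without advancing time (a new reading comes with each control period).
- env.grab_frame(name): name is "side" or "top"; returns a dict with "pixels" (420x560x3 uint8, red, green, blue), "range_z" (420x560 float32, m along the optical axis (not along the pixel's ray), 0 where there is no reading), "fx", "fy", "cx", "cy" (pixels), "R" (3x3) and "t" (3): a world point X has camera coordinates R X + t. Camera axes: x right, y down, z forward; pixel columns grow to the right and rows downward; lengths in m; the calibration is good to about 2 mm. A picture is of the moment at which its call begins.
- env.hand_in(): hands the job in, once; it reports no verdict.
Trained networks look in a picture, given as the dict that the camera call returned (one of the last four; its "shot" number tells which), for a name from the list of things; names that differ only in an ending like _2 or _b are one class to them, and where a whole thing is asked for, a point or a joint stands for the part that bears it (a point fixed in the world has none). Each returns a list of dicts, best first, with "score" (0 to 1); they miss things now and then, are a little off and sometimes report something else, mostly with a low value. They report only what shows in the picture. A call takes as long as a camera call. They do not tell look-alikes from the thing itself.
- env.outline_of(picture, thing): "pixels" (420x560 bool, what is visible of it) and "box" ([centre column, centre row, width, height] in pixels, round what is visible of it).
- env.mark_of(picture, thing): "at" ([column, row] in pixels: a listed point, or the origin of a listed thing).
The state is a dict: "time_s": time; "qpos": joint angles; "joint_velocities": joint speeds; "effort": joint torques, N m; "tool_pos": TCP position; "eef_rot": TCP orientation; "wrist_force": force on the tool from outside, world axes, zero at the start; "wrist_torque": the same for the moment, N m; "finger_gap": opening from 0.0 (shut) to 1.0 (fully open).
Only numpy, scipy, OpenCV 4.12 (cv2) and the standard library are available. Lean on these libraries where they do the work, as an engineer would, in place of code of your own. Each camera call takes 0.05 s, during which the arm holds its last target.

## Working session

There is one attempt and no reset: what is moved stays moved. The work goes in short steps, Python scripts to look and compute and a tool call to move; the robot and the scene stay as the last step left them, time stands still between calls to the robot, and variables do not carry over. Pictures are saved under pics/ and viewed, and the job is handed in when it is done.

Besides the shell and the picture viewer there is one more tool, called after "Emit:" as name(argument=value, ...), one argument or row to a line, values as JSON. step_arm: Moves the arm, as the interface text tells. Its arguments: {"type":"object","properties":{"plan":{"type":"array"},"squeeze":{"type":"number"}},"required":["plan"]}

```bash
ls; mkdir -p pics; python3 - <<'E'
from station import env
import cv2,numpy as np
s=env.state();print(s)
for n in("side","top"):
    f=env.grab_frame(n);np.savez(f"{n}0.npz",**{k:v for k,v in f.items()})
    cv2.imwrite(f"pics/{n}0.png",f["pixels"][:,:,::-1])
    print(n,f["fx"],f["cx"],f["R"],f["t"],f["shot"])
    for th in["gauge","die","rack","bowl","jar","brush","punch"]:
        print(th,[(round(d["score"],2),np.round(d["at"])) for d in env.mark_of(f,th)])
    for th in["handle_mid","knob_mid"]:
        print(th,[(round(d["score"],2),np.round(d["at"])) for d in env.mark_of(f,th)])
E
```

```text
pics
{'time_s': 0.0, 'qpos': array([ 1.07850383e+00,  4.94190158e-01,  1.34612509e+00,  1.59504683e-05,
        1.30247252e+00, -9.55347634e-02]), 'joint_velocities': array([ 0.00149108, -0.00173011, -0.00020624, -0.00099496, -0.00154374,
        0.00148651]), 'effort': array([-1.59751238e-03, -8.82148218e+01, -3.83876288e+01, -3.10329051e-05,
        9.78254015e-03,  9.47756945e-06]), 'tool_pos': array([0.24136625, 0.5761368 , 0.23069795]), 'eef_rot': array([[-9.22317072e-01,  3.86433543e-01, -5.78419896e-04],
       [ 3.86433955e-01,  9.22316488e-01, -1.04592509e-03],
       [ 1.29305670e-04, -1.18819565e-03, -9.99999286e-01]]), 'wrist_force': array([0.20789953, 0.26547788, 0.73986269]), 'wrist_torque': array([ 0.01518824, -0.02797176,  0.00339461]), 'finger_gap': 1.0014110541160781}
side 504.5549790731072 280.2471803330167 [[ 0.98290975 -0.18314749  0.01858548]
 [-0.12147164 -0.72112538 -0.68207245]
 [ 0.13832231  0.66815805 -0.7310484 ]] [-0.56233178  0.1294507   1.65441755] 1
gauge [(0.97, array([195., 192.])), (0.91, array([242., 176.])), (0.68, array([316., 183.]))]
die [(0.8,
[... 565 characters left out ...]
3800301897037 [[ 0.0062996  -0.99997259 -0.00389018]
 [-0.9968     -0.0059695  -0.07971271]
 [ 0.07968731  0.00437989 -0.99681029]] [-0.05960838  0.56845327  1.36893908] 2
gauge [(0.73, array([176., 305.])), (0.59, array([179., 247.])), (0.57, array([193., 159.]))]
die [(0.84, array([457., 242.])), (0.78, array([358., 139.])), (0.55, array([320., 256.]))]
rack [(0.96, array([188., 246.]))]
bowl [(0.6, array([270., 152.]))]
jar []
brush [(0.91, array([405., 219.]))]
punch [(0.47, array([324., 256.]))]
handle_mid [(0.88, array([167., 211.])), (0.86, array([174., 120.])), (0.61, array([161., 339.]))]
knob_mid [(0.65, array([182., 148.])), (0.6, array([165., 309.])), (0.46, array([173., 246.]))]
```

View pics/side0.png

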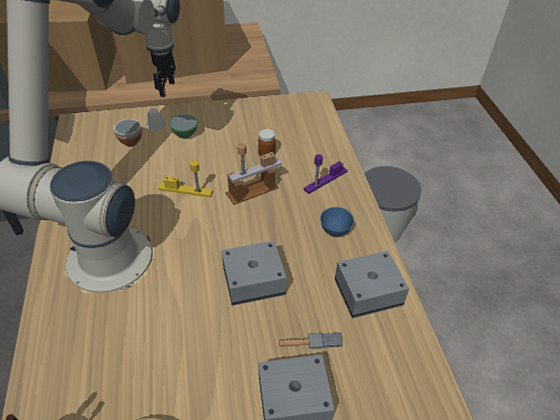

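View pics/top0.png

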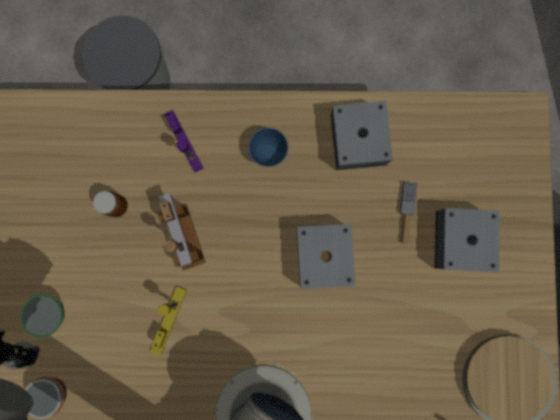

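The three gauge-shaped things are yellow (top 168,320), grey on the rack (178,235) and purple (183,142). I choose the grey one with the wooden handle. Of the three dies (top 326,256; 362,134; 468,240), the one nearest the base is (326,256). Next I'll make a close crop and measure the geometry.

```bash
cat > h.py <<'E'
import numpy as np,cv2
def cloud(f):
    Z=f["range_z"].astype(float);v,u=np.mgrid[:420,:560]
    P=np.stack([(u-f["cx"])/f["fx"]*Z,(v-f["cy"])/f["fy"]*Z,Z],-1)
    return (P-f["t"])@f["R"], Z>0   # R^T (P-t)
def proj(f,X):
    c=f["R"]@np.asarray(X)+f["t"];return c[0]/c[2]*f["fx"]+f["cx"],c[1]/c[2]*f["fy"]+f["cy"]
E
python3 - <<'E'
from h import *
fs={n:dict(np.load(f"{n}0.npz")) for n in("side","top")}
a=fs["top"]["pixels"][180:290,130:230,::-1];b=fs["side"]["pixels"][130:210,210:300,::-1]
cv2.imwrite("pics/crop0.png",np.hstack([cv2.resize(a,(400,440),interpolation=2),cv2.resize(b,(400,440),interpolation=2)]))
def rect(n,u0,u1,v0,v1,z0,z1,box=None):
    f=fs[n];X,ok=cloud(f);X=X[v0:v1,u0:u1];m=ok[v0:v1,u0:u1]&(X[...,2]>z0)&(X[...,2]<z1)
    p=X[m];r=cv2.minAreaRect(p[:,:2].astype(np.float32));print(n,z0,z1,len(p),np.median(p,0).round(4),p.mean(0).round(4),r)
    return p
for n,bx in(("top",(285,365,215,300)),("side",(215,295,235,310))): rect(n,*bx,.08,.1)
for n,bx in(("top",(140,210,185,275)),("side",(222,290,135,205))):
    rect(n,*bx,.082,.094);rect(n,*bx,.096,.108);rect(n,*bx,.138,.150);rect(n,*bx,.18,.3);rect(n,*bx,.225,.3) if 0 else 0
    X,ok=cloud(fs[n]);z=X[bx[2]:bx[3],bx[0]:bx[1],2];print(np.histogram(z,bins=np.arange(0,.3,.01)))
E
```

```text
top 0.08 0.1 3284 [ 0.4506 -0.1745  0.0904] [ 0.4511 -0.1742  0.0904] ((0.45164236426353455, -0.174574077129364), (0.17017623782157898, 0.15097437798976898), 3.741462230682373)
side 0.08 0.1 2287 [ 0.4528 -0.1798  0.0923] [ 0.453  -0.1778  0.0921] ((0.4544125497341156, -0.1705729067325592), (0.17157277464866638, 0.1601659506559372), 3.876474142074585)
top 0.082 0.094 252 [0.4659 0.2322 0.0897] [0.5044 0.2291 0.0894] ((0.5213994383811951, 0.23989371955394745), (0.1972280740737915, 0.07143426686525345), 19.164865493774414)
top 0.096 0.108 562 [0.5082 0.233  0.1019] [0.5115 0.2343 0.1018] ((0.521755039691925, 0.2430867701768875), (0.20128417015075684, 0.05573079735040665), 25.172725677490234)
top 0.138 0.15 158 [0.5688 0.2562 0.143 ] [0.568  0.2558 0.1432] ((0.5320070385932922, 0.24344651401042938), (0.12902726233005524, 0.023266201838850975), 19.416370391845703)
top 0.18 0.3 144 [0.4758 0.2208 0.2264] [0.475  0.2217 0.2239] ((0.47478511929512024, 0.22340986132621765), (0.027877524495124817, 0.02885981649160385), 4.616696357727051)
(array([2577,  164,   16,   20,   18,   13,   20,   18,
[... 734 characters left out ...]
.5567 0.2503 0.1444] ((0.5361346006393433, 0.24114906787872314), (0.1306566447019577, 0.032295405864715576), 25.42641258239746)
side 0.18 0.3 107 [0.4764 0.2189 0.2228] [0.477  0.22   0.2184] ((0.4773979187011719, 0.22190739214420319), (0.03125207498669624, 0.027961205691099167), 82.64704132080078)
(array([2407,  416,   71,   84,   93,   89,   90,   98,   98,  179,  317,
         46,   38,   36,   69,   20,    9,    9,    6,    3,   18,   24,
         30,   26,    0,    0,    0,    0,    0]), array([0.  , 0.01, 0.02, 0.03, 0.04, 0.05, 0.06, 0.07, 0.08, 0.09, 0.1 ,
       0.11, 0.12, 0.13, 0.14, 0.15, 0.16, 0.17, 0.18, 0.19, 0.2 , 0.21,
       0.22, 0.23, 0.24, 0.25, 0.26, 0.27, 0.28, 0.29]))
```

View pics/crop0.png

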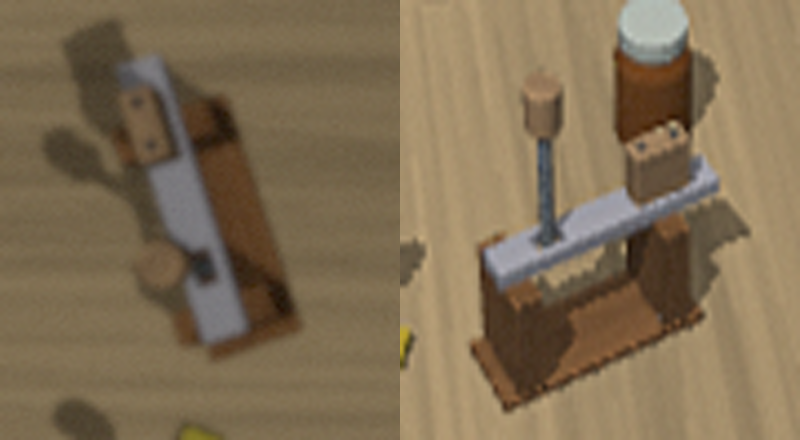

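```bash
python3 - <<'E'
from h import *
fs={n:dict(np.load(f"{n}0.npz")) for n in("side","top")}
for n,(u0,u1,v0,v1) in(("top",(310,342,242,272)),("side",(240,268,254,274))):
    f=fs[n];X,ok=cloud(f);X=X[v0:v1,u0:u1];z=X[...,2];
    print(n);print((z[4:-4,6:-6]*1000).astype(int))
    # hole rim: pixels projected on z=.09 plane that are below
    m=z<.084
    C=-f["R"].T@f["t"];d=X-C;P=C+d*((.09-C[2])/d[...,2])[...,None]
    p=P[m];print(m.sum(),p.mean(0),(p.min(0)+p.max(0))/2,np.ptp(p,0),"C",C)
f=fs["top"];X,ok=cloud(f)
for nm,(u0,u1,v0,v1),z0 in(("jar",(90,130,185,220),.08),("bowl",(245,292,122,170),.04),("brush",(395,420,175,245),.008),("purple",(160,205,105,175),.02),("yellow",(148,190,283,360),.02),("oth",(0,0,0,0),0)):
    if u1==0: continue
    p=X[v0:v1,u0:u1].reshape(-1,3);p=p[p[:,2]>z0];print(nm,p.min(0).round(3),p.max(0).round(3))
for n,(u0,u1,v0,v1) in(("top",(140,210,185,275)),("side",(222,290,135,205))):
    X,ok=cloud(fs[n]);p=X[v0:v1,u0:u1].reshape(-1,3)
    a=.35;R=np.array([[np.cos(a),np.sin(a)],[-np.sin(a),np.cos(a)]])
    q=(p[:,:2]-[.4755,.2205])@R.T;
    m=(p[:,2]>.098)&(p[:,2]<.106)&(q[:,0]>-.05)&(q[:,0]<.15)&(abs(q[:,1])<.03)
    print(n,"bar",m.sum(),q[m].min(0),q[m].max(0),cv2.minAreaRect(p[m][:,:2].astype(np.float32)))
    h=(p[:,2]>.14)&(p[:,2]<.15)&(q[:,0]>.05);print("handle q",q[h].mean(0),q[h].min(0),q[h].max(0),p[h].mean(0))
    k=(p[:,2]>.22)&(p[:,2]<.24);print("knob",p[k].mean(0),q[k].mean(0), q[k].min(0),q[k].max(0))
    c=(p[:,2]>.086)&(p[:,2]<.093)&(q[:,0]>-.06)&(q[:,0]<.12)&(abs(q[:,1])<.045);
    print("cheek",q[c].min(0),q[c].max(0))
E
```

```text
top
[[  87   88   89   91   82   91   93   87   91   91   88   91   92   86
    95   88   87   89   92   89]
 [  93   94   88   92   93   92   92   91   94   88   87   92   89   85
    87   89   87   96   92   92]
 [  91   88   91   93   93   85   95   91   88   90   92   90   90   90
    93   90   90   90   87   86]
 [  88   88   90   90   90   92   89   90   89   88   88   92   91   90
    94   90   87   87   91   87]
 [  93   87   88   87   93   90   85   89   91   86   86   91   94   95
    88   91   89   92   90   88]
 [  82   94   89   92   91   93   91   22   16   21   17   36   70   85
    95   92   91   88   92   90]
 [  90   94   92   89   87   89   16   21   21   22   21   20   34   58
    91   90   89   90   88   91]
 [  89   88   83   86   88   91   21   19   21   23   19   20   13   40
    74   86   92   87   94   94]
 [  91   93   89   97   90   26   13   21   20   18   15   18   16   27
    58   86   90   93   91   91]
 [  90   92   88   92   87   17   24   15   23   19   22   16   21   23
    53   81   85   93   92   87]
 [  89   94   86   91   92   25   22   14   22
[... 2923 characters left out ...]
295341] [-0.01400526 -0.01162945] [0.01533838 0.01797672]
cheek [-0.0485987  -0.03388237] [0.11324336 0.03943401]
side bar 206 [-0.04651645 -0.01496062] [0.14942332 0.0246794 ] ((0.5221450924873352, 0.24251434206962585), (0.1960446983575821, 0.038229864090681076), 19.284557342529297)
handle q [0.10337913 0.00085672] [ 0.07894313 -0.01123295] [0.12991376 0.02040167] [0.57231776 0.25675325 0.14542293]
knob [0.47703124 0.22250424 0.22913214] [0.00212565 0.00135767] [-0.01169119 -0.01254122] [0.01899706 0.0181841 ]
cheek [-0.04419602 -0.03506029] [0.11593873 0.04124989]<stdin>:8: RuntimeWarning: divide by zero encountered in divide
<stdin>:8: RuntimeWarning: invalid value encountered in multiply
```

Emit:
step_arm(
  plan=[
    [50,0,0,0,-0.122],
    [50,0,0,0,-0.122],
    [50,0,0,0,-0.122],
    [50,0,0,0,-0.122],
    [50,0,0,0,-0.122],
    [50,0,0,0,-0.122],
    [50,0,0,0,0],
    [50,0,0,0,0],
  ],
  squeeze=100,
)

```text
time_s: 1.67
tool_pos: [0.2415, 0.5764, 0.2313]
eef_rot: [[-0.946, -0.325, -0.0], [-0.325, 0.946, -0.0], [0.0, -0.0, -1.0]]
wrist_force: [-0.1, -0.0, -0.4]
finger_gap: 0.583
```

```bash
cat > go.py <<'E'
import sys,numpy as np
from station import env
s=env.state();R=s["eef_rot"];p=s["tool_pos"]
print("t",round(s["time_s"],2),"p",p.round(4),"F",s["wrist_force"].round(2),"T",s["wrist_torque"].round(2),"gap",round(s["finger_gap"]*85.4,1),"tooly deg",np.degrees(np.arctan2(R[1,1],R[0,1])).round(2),"tilt",R[:,2].round(4))
if len(sys.argv)>3:
    d=np.array(list(map(float,sys.argv[1:4])))-p
    print("tool shift mm",(R.T@d*1000).round(1))
if len(sys.argv)>4:
    a=np.arctan2(R[1,1],R[0,1]);print("yaw",-(np.radians(float(sys.argv[4]))-a))
E
python3 go.py .5625 .2539 .2307 109.3
```

```text
t 1.67 p [0.2415 0.5764 0.2313] F [-0.09 -0.01 -0.36] T [ 0.04 -0.   -0.01] gap 49.8 tooly deg 108.98 tilt [-0. -0. -1.]
tool shift mm [-198.6 -409.4    0.6]
yaw -0.005571983237828704
```

Emit:
step_arm(
  plan=[
    [50,-12.4,-25.6,0,-0.005],
    [50,-12.4,-25.6,0,0],
    [50,-12.4,-25.6,0,0],
    [50,-12.4,-25.6,0,0],
    [50,-12.4,-25.6,0,0],
    [50,-12.4,-25.6,0,0],
    [50,-12.4,-25.6,0,0],
    [50,-12.4,-25.6,0,0],
  ],
)

```text
time_s: 2.33
tool_pos: [0.4042, 0.4153, 0.2314]
eef_rot: [[-0.944, -0.329, 0.0], [-0.329, 0.944, 0.0], [-0.0, 0.0, -1.0]]
wrist_force: [1.1, 0.1, -0.6]
finger_gap: 0.583
```

Emit:
step_arm(
  plan=[
    [50,-12.4,-25.6,0,0],
    [50,-12.4,-25.6,0,0],
    [50,-12.4,-25.6,0,0],
    [50,-12.4,-25.6,0,0],
    [50,-12.4,-25.6,0,0],
    [50,-12.4,-25.6,0,0],
    [50,-12.4,-25.6,0,0],
    [50,0,0,0,0],
  ],
)

```text
time_s: 3.0
tool_pos: [0.5482, 0.2731, 0.2312]
eef_rot: [[-0.945, -0.326, 0.001], [-0.326, 0.945, -0.001], [-0.001, -0.001, -1.0]]
wrist_force: [-0.2, -1.2, 0.4]
finger_gap: 0.586
```

```bash
python3 go.py .5625 .2539 .2307 109.3
```

```text
t 3.0 p [0.5482 0.2731 0.2312] F [-0.21 -1.24  0.42] T [0.01 0.04 0.06] gap 50.0 tooly deg 109.03 tilt [ 1.5e-03 -7.0e-04 -1.0e+00]
tool shift mm [ -7.2 -22.8   0.6]
yaw -0.004710473076505295
```

Emit:
step_arm(
  plan=[
    [50,-7.2,-22.8,0,-0.004],
    [50,0,0,20,0],
    [50,0,0,20,0],
    [50,0,0,20,0],
    [50,0,0,0,0],
    [50,0,0,0,0],
    [50,0,0,0,0],
    [50,0,0,0,0],
  ],
)

```text
time_s: 3.67
tool_pos: [0.5599, 0.2577, 0.1727]
eef_rot: [[-0.942, -0.337, 0.002], [-0.337, 0.942, 0.001], [-0.002, -0.0, -1.0]]
wrist_force: [-0.1, 0.0, 0.7]
finger_gap: 0.586
```

```bash
python3 go.py .5625 .2539 .112 109.3; python3 - <<'E'
from h import *
from station import env
o=[]
for n,c in(("side",(120,210,190,330)),("top",(170,290,120,240))):
    f=env.grab_frame(n);o.append(cv2.resize(f["pixels"][c[0]:c[1],c[2]:c[3],::-1],(390,400)))
cv2.imwrite("pics/g1.png",np.hstack(o))
E
```

```text
t 3.67 p [0.5599 0.2577 0.1727] F [-0.07  0.02  0.75] T [0.01 0.03 0.04] gap 50.0 tooly deg 109.67 tilt [ 1.9e-03  7.0e-04 -1.0e+00]
tool shift mm [-1.  -4.4 60.7]
yaw 0.00640705879847614
```

View pics/g1.png

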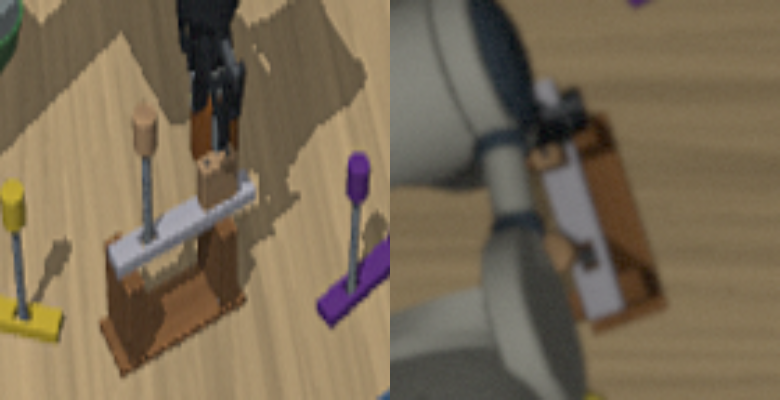

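The gripper hangs above the wooden handle of the grey gauge, at about (215,150) in the side crop, with the fingers on either side. I'll correct the position and go down.

Emit:
step_arm(
  plan=[
    [50,-1,-4.4,10,0.006],
    [50,0,0,12,0],
    [50,0,0,12,0],
    [50,0,0,12,0],
    [50,0,0,8,0],
    [50,0,0,6,0],
    [50,0,0,0,0],
    [50,0,0,0,0],
  ],
)

```text
time_s: 4.43
tool_pos: [0.5618, 0.2535, 0.1113]
eef_rot: [[-0.943, -0.332, -0.0], [-0.332, 0.943, -0.0], [0.0, -0.0, -1.0]]
wrist_force: [0.7, -0.8, -0.7]
finger_gap: 0.586
```

```bash
python3 go.py .5625 .2539 .112 109.3
```

```text
t 4.43 p [0.5618 0.2535 0.1113] F [ 0.73 -0.78 -0.65] T [-0.03  0.04  0.02] gap 50.0 tooly deg 109.37 tilt [-2.e-04 -1.e-04 -1.e+00]
tool shift mm [-0.8  0.2 -0.7]
yaw 0.0012096209934362445
```

Close. I'll command 18 mm so the grip is firm.

Emit:
step_arm(
  plan=[
    [40,0,0,0,0],
    [30,0,0,0,0],
    [22,0,0,0,0],
    [12,0,0,0,0],
    [12,0,0,0,0],
    [12,0,0,0,0],
    [12,0,0,0,0],
    [12,0,0,0,0],
  ],
  squeeze=100,
)

```text
time_s: 5.1
tool_pos: [0.5622, 0.2539, 0.1122]
eef_rot: [[-0.943, -0.332, 0.002], [-0.332, 0.943, 0.001], [-0.002, 0.0, -1.0]]
wrist_force: [-0.8, 2.3, 7.0]
finger_gap: 0.241
```

```bash
python3 go.py
```

```text
t 5.1 p [0.5622 0.2539 0.1122] F [-0.76  2.32  7.03] T [ 0.25  0.27 -0.21] gap 20.6 tooly deg 109.37 tilt [ 1.5e-03  8.0e-04 -1.0e+00]
```

Emit:
step_arm(
  plan=[
    [12,0,0,-5,0],
    [12,0,0,-10,0],
    [12,0,0,-15,0],
    [12,0,0,-15,0],
    [12,0,0,-15,0],
    [12,0,0,0,0],
    [12,0,0,0,0],
    [12,0,0,0,0],
  ],
)

```text
time_s: 5.77
tool_pos: [0.5613, 0.2534, 0.1707]
eef_rot: [[-0.943, -0.332, -0.001], [-0.332, 0.943, -0.0], [0.001, -0.0, -1.0]]
wrist_force: [0.4, -0.1, -4.8]
finger_gap: 0.242
```

```bash
python3 go.py;python3 - <<'E'
from h import *
from station import env
o=[]
for n,c in(("side",(100,210,190,330)),("top",(170,290,120,240))):
    f=env.grab_frame(n);o.append(cv2.resize(f["pixels"][c[0]:c[1],c[2]:c[3],::-1],(390,400)))
    X,ok=cloud(f)
    if n=="side":
        m=np.zeros((420,560),bool);m[100:200,222:300]=1
        np.savez("side_lift.npz",**f)
        z=X[...,2];k=m&(z>.265)&(z<.31)&(X[...,0]<.51);print("knob",k.sum(),X[k].mean(0) if k.sum() else 0)
cv2.imwrite("pics/g2.png",np.hstack(o))
E
```

```text
t 5.77 p [0.5613 0.2534 0.1707] F [ 0.43 -0.09 -4.78] T [ 0.03 -0.23  0.01] gap 20.6 tooly deg 109.38 tilt [-8.e-04 -3.e-04 -1.e+00]
knob 88 [0.47594354 0.21736872 0.28249203]
```

View pics/g2.png

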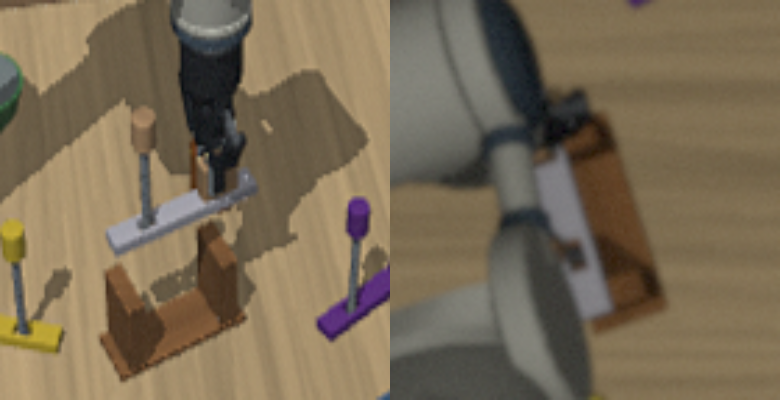

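The gauge came up level, clear of the rack. Next I carry it to the die.

```bash
python3 go.py .539 -.1431 .172 109.3
```

```text
t 5.87 p [0.5612 0.2533 0.1703] F [ 0.27  0.02 -4.41] T [ 0.06 -0.2   0.03] gap 20.7 tooly deg 109.38 tilt [-1.6e-03 -6.0e-04 -1.0e+00]
tool shift mm [ 152.4 -366.6   -1.4]
yaw 0.0013568731408457602
```

Emit:
step_arm(
  plan=[
    [12,3,-8,-1,0],
    [12,7,-17,0,0],
    [12,10,-24,0,0],
    [12,10,-24,0,0],
    [12,10,-24,0,0],
    [12,10,-24,0,0],
    [12,10,-24,0,0],
    [12,10,-24,0,0],
  ],
)

```text
time_s: 6.53
tool_pos: [0.5511, 0.0691, 0.1719]
eef_rot: [[-0.943, -0.332, -0.001], [-0.332, 0.943, -0.0], [0.001, 0.0, -1.0]]
wrist_force: [0.6, 0.0, -3.6]
finger_gap: 0.241
```

Emit:
step_arm(
  plan=[
    [12,10,-24,0,0],
    [12,10,-24,0,0],
    [12,10,-24,0,0],
    [12,10,-24,0,0],
    [12,10,-24,0,0],
    [12,10,-24,0,0],
    [12,10,-24,0,0],
    [12,7,-17,0,0],
  ],
)

```text
time_s: 7.2
tool_pos: [0.5397, -0.1317, 0.1719]
eef_rot: [[-0.944, -0.331, -0.001], [-0.331, 0.944, -0.0], [0.001, -0.0, -1.0]]
wrist_force: [0.5, 0.6, -5.2]
finger_gap: 0.244
```

Emit:
step_arm(
  plan=[
    [12,5,-12.6,0,0],
    [12,0,0,0,0],
    [12,0,0,0,0],
    [12,0,0,0,0],
    [12,0,0,0,0],
    [12,0,0,0,0],
    [12,0,0,0,0],
    [12,0,0,0,0],
  ],
)

```text
time_s: 7.87
tool_pos: [0.54, -0.1423, 0.1723]
eef_rot: [[-0.943, -0.332, 0.0], [-0.332, 0.943, 0.0], [-0.0, 0.0, -1.0]]
wrist_force: [-0.8, 1.3, -3.9]
finger_gap: 0.239
```

```bash
python3 go.py .539 -.1431 .1122 109.3;python3 - <<'E'
from h import *
from station import env
o=[]
for n,c in(("side",(170,310,190,350)),("top",(180,310,250,390))):
    f=env.grab_frame(n);o.append(cv2.resize(f["pixels"][c[0]:c[1],c[2]:c[3],::-1],(390,400)))
    X,ok=cloud(f);z=X[...,2]
    m=np.zeros((420,560),bool);m[c[0]:c[1],c[2]:c[3]]=1
    k=m&(z>.27)&(z<.30)&(abs(X[...,0]-.45)<.03)&(abs(X[...,1]+.175)<.03);print(n,"knob",k.sum(),X[k].mean(0) if k.sum() else 0)
    b=m&(z>.155)&(z<.168)&(X[...,0]<.52)&(X[...,0]>.38)&(abs(X[...,1]+.175)<.05);print(b.sum())
    if b.sum()>30: print(X[b].mean(0),np.linalg.lstsq(np.c_[X[b][:,:2],np.ones(b.sum())],X[b][:,2],rcond=None)[0])
cv2.imwrite("pics/g3.png",np.hstack(o))
E
```

```text
t 7.87 p [ 0.54   -0.1423  0.1723] F [-0.83  1.27 -3.92] T [ 0.07 -0.24  0.05] gap 20.4 tooly deg 109.42 tilt [ 0.  0. -1.]
tool shift mm [ 1.2 -0.4 60.1]
yaw 0.0020328957305562056
side knob 116 [ 0.45481117 -0.17690523  0.28517862]
332
[ 0.46300643 -0.17177532  0.1629681 ] [-0.01398959  0.05287136  0.17852736]
top knob 131 [ 0.45396503 -0.17335471  0.2869512 ]
316
[ 0.45554928 -0.17031637  0.16244533] [-0.00056773 -0.0023552   0.16230283]
```

View pics/g3.png

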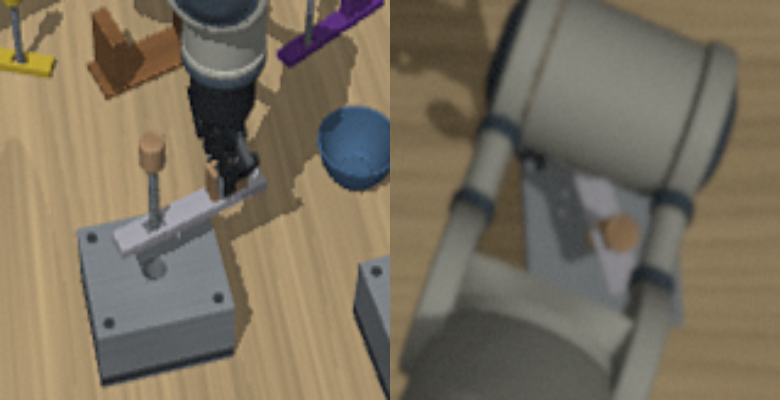

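The knob is within about 2 mm of the well axis in both views, so I lower it.

Emit:
step_arm(
  plan=[
    [12,1.2,-0.4,10,0],
    [12,0,0,12,0],
    [12,0,0,12,0],
    [12,0,0,10,0],
    [12,0,0,7,0],
    [12,0,0,4,0],
    [12,0,0,0,0],
    [12,0,0,0,0],
  ],
)

```text
time_s: 8.63
tool_pos: [0.5391, -0.1435, 0.1173]
eef_rot: [[-0.943, -0.332, 0.0], [-0.332, 0.943, -0.0], [-0.0, -0.0, -1.0]]
wrist_force: [1.0, 0.3, -4.7]
finger_gap: 0.242
```

```bash
python3 go.py .539 -.1431 .1122 109.3
```

```text
t 8.63 p [ 0.5391 -0.1435  0.1173] F [ 0.99  0.32 -4.75] T [-0.   -0.15 -0.04] gap 20.6 tooly deg 109.38 tilt [ 0. -0. -1.]
tool shift mm [-0.1  0.4  5.1]
yaw 0.0014261684362628646
```

Emit:
step_arm(
  plan=[
    [12,0,0,2,0],
    [12,0,0,1.5,0],
    [12,0,0,1,0],
    [12,0,0,0.6,0],
    [12,0,0,0,0],
    [12,0,0,0,0],
    [12,0,0,0,0],
    [12,0,0,0,0],
  ],
)

```text
time_s: 9.3
tool_pos: [0.539, -0.1435, 0.1122]
eef_rot: [[-0.943, -0.332, 0.0], [-0.332, 0.943, -0.0], [-0.0, -0.0, -1.0]]
wrist_force: [0.8, 0.3, -4.5]
finger_gap: 0.245
```

```bash
python3 go.py .539 -.1431 .1122 109.3
```

```text
t 9.3 p [ 0.539  -0.1435  0.1122] F [ 0.79  0.28 -4.48] T [ 0.05 -0.17  0.02] gap 20.9 tooly deg 109.37 tilt [ 2.e-04 -0.e+00 -1.e+00]
tool shift mm [-0.1  0.4  0. ]
yaw 0.0012726076358453575
```

Emit:
step_arm(
  plan=[
    [12,0,0,0.5,0],
    [12,0,0,0.5,0],
    [12,0,0,0,0],
    [12,0,0,0,0],
    [12,0,0,0,0],
    [12,0,0,0,0],
    [12,0,0,0,0],
    [12,0,0,0,0],
  ],
)

```text
time_s: 9.97
tool_pos: [0.5391, -0.1435, 0.1121]
eef_rot: [[-0.943, -0.332, 0.001], [-0.332, 0.943, -0.0], [-0.001, -0.001, -1.0]]
wrist_force: [-3.8, 1.5, 14.4]
finger_gap: 0.243
```

```bash
python3 go.py
```

```text
t 9.97 p [ 0.5391 -0.1435  0.1121] F [-3.75  1.54 14.36] T [ 0.38  0.83 -0.06] gap 20.7 tooly deg 109.38 tilt [ 8.e-04 -3.e-04 -1.e+00]
```

Emit:
step_arm(
  plan=[
    [25,0,0,0,0],
    [35,0,0,0,0],
    [45,0,0,0,0],
    [45,0,0,0,0],
    [45,0,0,-10,0],
    [45,0,0,-25,0],
    [45,0,0,-35,0],
    [45,0,0,-35,0],
  ],
)

```text
time_s: 10.63
tool_pos: [0.5384, -0.1433, 0.2177]
eef_rot: [[-0.943, -0.332, -0.001], [-0.332, 0.943, 0.001], [0.001, 0.001, -1.0]]
wrist_force: [1.6, 0.1, 0.2]
finger_gap: 0.523
```

Emit:
step_arm(
  plan=[
    [30,0,0,-35,0],
    [15,0,0,0,0],
    [0,15,0,0,0],
    [0,25,0,0,0],
    [0,25,0,0,0],
    [0,20,0,0,0],
    [0,7,0,0,0],
    [0,0,0,0,0],
  ],
)

```text
time_s: 11.3
tool_pos: [0.4512, -0.1744, 0.2519]
eef_rot: [[-0.944, -0.331, 0.0], [-0.331, 0.944, -0.0], [-0.0, -0.0, -1.0]]
wrist_force: [-0.4, 0.3, -0.2]
finger_gap: 0.001
```

```bash
python3 go.py .4525 -.1739 .232;python3 - <<'E'
from h import *
from station import env
o=[]
for n,c in(("side",(170,310,190,350)),("top",(180,310,250,390))):
    f=env.grab_frame(n);o.append(cv2.resize(f["pixels"][c[0]:c[1],c[2]:c[3],::-1],(390,400)))
    X,ok=cloud(f);z=X[...,2]
    m=np.zeros((420,560),bool);m[c[0]:c[1],c[2]:c[3]]=1
    for lab,z0,z1,x0,x1 in(("knob",.19,.235,.43,.48),("bar",.097,.107,.38,.62),("handle",.138,.15,.5,.6)):
        k=m&(z>z0)&(z<z1)&(X[...,0]<x1)&(X[...,0]>x0)&(X[...,1]>-.23)&(X[...,1]<-.09)
        if k.sum()>20: print(n,lab,k.sum(),X[k].mean(0).round(4),cv2.minAreaRect(X[k][:,:2].astype(np.float32)),np.linalg.lstsq(np.c_[X[k][:,:2],np.ones(k.sum())],X[k][:,2],rcond=None)[0].round(3))
cv2.imwrite("pics/g4.png",np.hstack(o))
E
```

```text
t 11.3 p [ 0.4512 -0.1744  0.2519] F [-0.36  0.29 -0.2 ] T [-0.05 -0.05  0.03] gap 0.1 tooly deg 109.3 tilt [ 3.e-04 -3.e-04 -1.e+00]
tool shift mm [-1.4  0.1 19.9]
side knob 133 [ 0.4543 -0.1785  0.2214] ((0.45496460795402527, -0.17266637086868286), (0.034179601818323135, 0.026347944512963295), 80.28961944580078) [0.056 0.636 0.309]
side bar 419 [ 0.4862 -0.1642  0.1025] ((0.4911903738975525, -0.16303393244743347), (0.1291630119085312, 0.21987506747245789), 89.81613159179688) [ 0.006 -0.005  0.099]
side handle 107 [ 0.5487 -0.1429  0.1451] ((0.5494213104248047, -0.1412278562784195), (0.05213194712996483, 0.024637404829263687), 19.019824981689453) [-0.006  0.11   0.164]
top bar 117 [ 0.5734 -0.1312  0.1021] ((0.49585676193237305, -0.147851824760437), (0.20608648657798767, 0.03557365760207176), 10.092845916748047) [0.016 0.007 0.094]
top handle 91 [ 0.5559 -0.1389  0.144 ] ((0.5541672110557556, -0.1403331309556961), (0.03471389040350914, 0.021609866991639137), 17.56581687927246) [0.035 0.018 0.127]
```

View pics/g4.png

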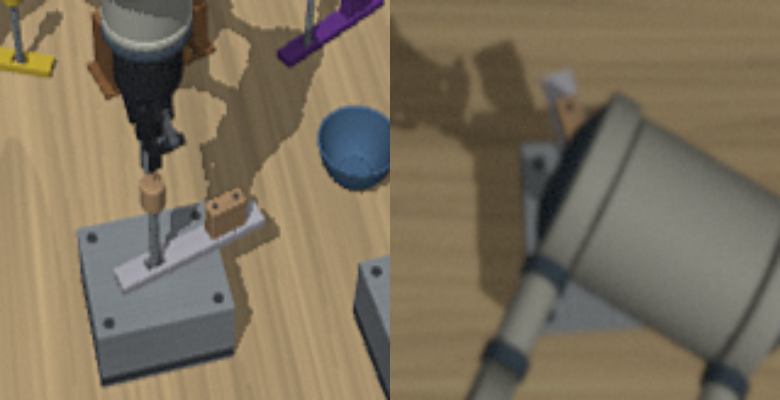

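The bar lies flat on the die with the rod over the well, at about (152,265) in the side crop. Next I press the knob down, stopping above the floor I estimated at z≈0.0195 (knob top about 0.165).

Emit:
step_arm(
  plan=[
    [0,-2.5,0,10,0],
    [0,0,0,10,0],
    [0,0,0,8,0],
    [0,0,0,8,0],
    [0,0,0,8,0],
    [0,0,0,8,0],
    [0,0,0,8,0],
    [0,0,0,0,0],
  ],
)

```text
time_s: 12.07
tool_pos: [0.4539, -0.1729, 0.1895]
eef_rot: [[-0.943, -0.332, -0.002], [-0.332, 0.943, 0.001], [0.002, 0.002, -1.0]]
wrist_force: [-0.1, 0.7, -0.7]
finger_gap: 0.002
```

```bash
python3 go.py .4537 -.1739 .172
```

```text
t 12.07 p [ 0.4539 -0.1729  0.1895] F [-0.12  0.72 -0.67] T [-0.    0.04 -0.02] gap 0.2 tooly deg 109.38 tilt [-0.0022  0.001  -1.    ]
tool shift mm [ 0.5 -0.9 17.5]
```

Emit:
step_arm(
  plan=[
    [0,0,0,4,0],
    [0,0,0,4,0],
    [0,0,0,4,0],
    [0,0,0,3,0],
    [0,0,0,0,0],
    [0,0,0,0,0],
    [0,0,0,0,0],
    [0,0,0,0,0],
  ],
)

```text
time_s: 12.73
tool_pos: [0.4547, -0.1733, 0.1763]
eef_rot: [[-0.943, -0.332, 0.0], [-0.332, 0.943, -0.0], [-0.0, -0.0, -1.0]]
wrist_force: [0.7, -0.6, -1.0]
finger_gap: 0.002
```

```bash
python3 go.py .4537 -.1739 .166; python3 - <<'E'
from h import *
from station import env
f=env.grab_frame("side");cv2.imwrite("pics/g5.png",cv2.resize(f["pixels"][170:310,190:350,::-1],(640,560)))
E
```

```text
t 12.73 p [ 0.4547 -0.1733  0.1763] F [ 0.72 -0.56 -0.98] T [ 0.04  0.06 -0.01] gap 0.2 tooly deg 109.38 tilt [ 3.e-04 -2.e-04 -1.e+00]
tool shift mm [ 1.1 -0.2 10.3]
```

View pics/g5.png

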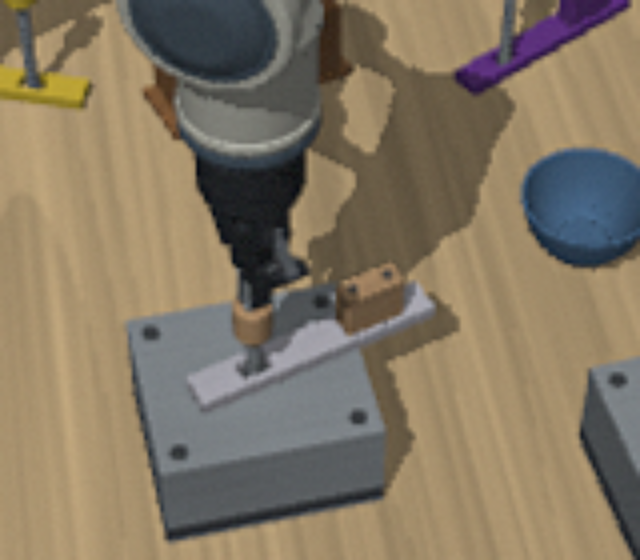

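The closed fingers sit on the knob at (252,310), and the rod has gone down with the bar still flat. From here I go slowly.

Emit:
step_arm(
  plan=[
    [0,1,0,1.5,0],
    [0,0,0,1.5,0],
    [0,0,0,1.5,0],
    [0,0,0,1,0],
    [0,0,0,1,0],
    [0,0,0,0,0],
    [0,0,0,0,0],
    [0,0,0,0,0],
  ],
)

```text
time_s: 13.45
tool_pos: [0.4534, -0.1735, 0.1696]
eef_rot: [[-0.943, -0.332, -0.0], [-0.332, 0.943, 0.0], [0.0, 0.0, -1.0]]
wrist_force: [-0.0, -0.0, -0.1]
finger_gap: 0.004
```

Emit:
step_arm(
  plan=[
    [0,0,0,0.5,0],
    [0,0,0,0.5,0],
    [0,0,0,0,0],
    [0,0,0,0.5,0],
    [0,0,0,0.5,0],
    [0,0,0,0,0],
    [0,0,0,0,0],
    [0,0,0,0,0],
  ],
)

```text
time_s: 14.12
tool_pos: [0.4536, -0.1735, 0.1677]
eef_rot: [[-0.943, -0.332, -0.0], [-0.332, 0.943, -0.0], [0.0, -0.0, -1.0]]
wrist_force: [0.2, -0.5, -0.4]
finger_gap: 0.003
```

```bash
python3 go.py .4537 -.1739 .166
```

```text
t 14.12 p [ 0.4536 -0.1735  0.1677] F [ 0.22 -0.51 -0.36] T [ 0.02 -0.01 -0.03] gap 0.2 tooly deg 109.38 tilt [-0. -0. -1.]
tool shift mm [ 0.  -0.4  1.7]
```

Emit:
step_arm(
  plan=[
    [0,0,0,0.4,0],
    [0,0,0,0.4,0],
    [0,0,0,0,0],
    [0,0,0,0.4,0],
    [0,0,0,0,0],
    [0,0,0,0,0],
    [0,0,0,0,0],
    [0,0,0,0,0],
  ],
)

```text
time_s: 14.78
tool_pos: [0.4536, -0.1735, 0.1664]
eef_rot: [[-0.943, -0.332, -0.0], [-0.332, 0.943, 0.0], [0.0, 0.0, -1.0]]
wrist_force: [1.2, 0.3, -0.7]
finger_gap: 0.001
```

Emit:
step_arm(
  plan=[
    [0,0,0,0.4,0],
    [0,0,0,0.4,0],
    [0,0,0,0,0],
    [0,0,0,0,0],
    [0,0,0,0,0],
    [0,0,0,0,0],
    [0,0,0,0,0],
    [0,0,0,0,0],
  ],
)

```text
time_s: 15.45
tool_pos: [0.4536, -0.1735, 0.1657]
eef_rot: [[-0.943, -0.332, -0.0], [-0.332, 0.943, 0.0], [0.0, 0.0, -1.0]]
wrist_force: [-0.2, 0.4, 0.1]
finger_gap: -0.0
```

Emit:
step_arm(
  plan=[
    [0,0,0,0.4,0],
    [0,0,0,0.4,0],
    [0,0,0,0,0],
    [0,0,0,0,0],
    [0,0,0,0,0],
    [0,0,0,0,0],
    [0,0,0,0,0],
    [0,0,0,0,0],
  ],
)

```text
time_s: 16.12
tool_pos: [0.4539, -0.1737, 0.1653]
eef_rot: [[-0.943, -0.332, 0.001], [-0.332, 0.943, -0.001], [-0.001, -0.001, -1.0]]
wrist_force: [-2.0, -0.0, 9.1]
finger_gap: 0.002
```

Contact at TCP z ≈ 0.1654 with 9 N, as expected. I add slightly and hold.

Emit:
step_arm(
  plan=[
    [0,0,0,0.3,0],
    [0,0,0,0,0],
    [0,0,0,0,0],
    [0,0,0,0,0],
    [0,0,0,0,0],
    [0,0,0,0,0],
    [0,0,0,0,0],
    [0,0,0,0,0],
  ],
)

```text
time_s: 16.78
tool_pos: [0.454, -0.1739, 0.1653]
eef_rot: [[-0.943, -0.332, 0.001], [-0.332, 0.943, -0.001], [-0.001, -0.001, -1.0]]
wrist_force: [-1.9, -0.2, 13.7]
finger_gap: 0.001
```

Emit:
step_arm(
  plan=[
    [0,0,0,0,0],
    [0,0,0,0,0],
    [0,0,0,0,0],
    [0,0,0,0,0],
    [0,0,0,0,0],
    [0,0,0,0,0],
    [0,0,0,0,0],
    [0,0,0,0,0],
  ],
)

```text
time_s: 17.45
tool_pos: [0.454, -0.1739, 0.1653]
eef_rot: [[-0.943, -0.332, 0.001], [-0.332, 0.943, -0.001], [-0.001, -0.001, -1.0]]
wrist_force: [-3.4, 0.2, 12.6]
finger_gap: 0.002
```

Emit:
step_arm(
  plan=[
    [0,0,0,0,0],
    [0,0,0,0,0],
    [0,0,0,0,0],
    [0,0,0,0,0],
    [0,0,0,0,0],
    [0,0,0,0,0],
    [0,0,0,0,0],
    [0,0,0,0,0],
  ],
)

```text
time_s: 18.12
tool_pos: [0.454, -0.1739, 0.1653]
eef_rot: [[-0.943, -0.332, 0.001], [-0.332, 0.943, -0.001], [-0.001, -0.001, -1.0]]
wrist_force: [-3.0, -0.3, 13.6]
finger_gap: -0.001
```

```bash
python3 go.py; python3 - <<'E'
from h import *
from station import env
f=env.grab_frame("side");cv2.imwrite("pics/g6.png",cv2.resize(f["pixels"][170:310,190:350,::-1],(640,560)))
E
```

```text
t 18.12 p [ 0.454  -0.1739  0.1653] F [-3.04 -0.29 13.63] T [0.04 0.42 0.02] gap -0.0 tooly deg 109.38 tilt [ 1.2e-03 -8.0e-04 -1.0e+00]
```

View pics/g6.png

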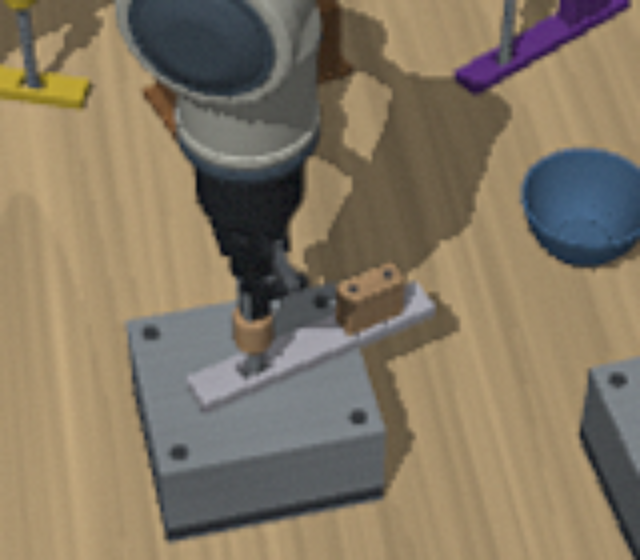

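Held about 2 s at roughly 13 N with the bar flat. Next I go back to the handle.

Emit:
step_arm(
  plan=[
    [0,0,0,-3,0],
    [0,0,0,-12,0],
    [0,0,0,-20,0],
    [0,-10,0,0,0],
    [0,-22,0,0,0],
    [20,-25,0,0,0],
    [35,-25,0,0,0],
    [45,-8,0,0,0],
  ],
)

```text
time_s: 18.83
tool_pos: [0.5414, -0.1428, 0.1995]
eef_rot: [[-0.943, -0.333, 0.002], [-0.333, 0.943, -0.0], [-0.002, -0.001, -1.0]]
wrist_force: [0.1, -0.1, -1.2]
finger_gap: 0.418
```

```bash
python3 go.py .5391 -.1435 .1121 109.3
```

```text
t 18.83 p [ 0.5414 -0.1428  0.1995] F [ 0.07 -0.08 -1.18] T [ 0.08  0.01 -0.02] gap 35.7 tooly deg 109.42 tilt [ 1.7e-03 -1.0e-04 -1.0e+00]
tool shift mm [ 2.6  0.1 87.3]
yaw 0.002119260017128699
```

Emit:
step_arm(
  plan=[
    [50,0,0,0,0],
    [50,0,0,0,0],
    [50,0,0,10,0],
    [50,0,0,15,0],
    [50,0,0,15,0],
    [50,0,0,15,0],
    [50,0,0,10,0],
    [50,0,0,5,0],
  ],
)

```text
time_s: 19.5
tool_pos: [0.5371, -0.1437, 0.1279]
eef_rot: [[-0.944, -0.331, -0.002], [-0.331, 0.944, 0.001], [0.002, 0.002, -1.0]]
wrist_force: [-0.9, -0.4, -0.5]
finger_gap: 0.587
```

```bash
python3 go.py .5391 -.1435 .1125 109.3; python3 - <<'E'
from h import *
from station import env
f=env.grab_frame("side");cv2.imwrite("pics/g7.png",cv2.resize(f["pixels"][170:310,190:350,::-1],(640,560)))
X,ok=cloud(f);z=X[...,2];k=(z>.13)&(z<.175)&(abs(X[...,0]-.455)<.025)&(abs(X[...,1]+.175)<.03);p=X[k];print(k.sum(),p.max(0),cv2.minAreaRect(p[:,:2].astype(np.float32)))
E
```

```text
t 19.5 p [ 0.5371 -0.1437  0.1279] F [-0.87 -0.39 -0.51] T [-0.02 -0.    0.  ] gap 50.1 tooly deg 109.34 tilt [-2.3e-03  8.0e-04 -1.0e+00]
tool shift mm [-2.  -0.5 15.4]
yaw 0.0007114014673350599
127 [ 0.47022806 -0.15889304  0.17480718] ((0.4558533728122711, -0.17471015453338623), (0.029320156201720238, 0.030640244483947754), 9.576407432556152)
```

View pics/g7.png

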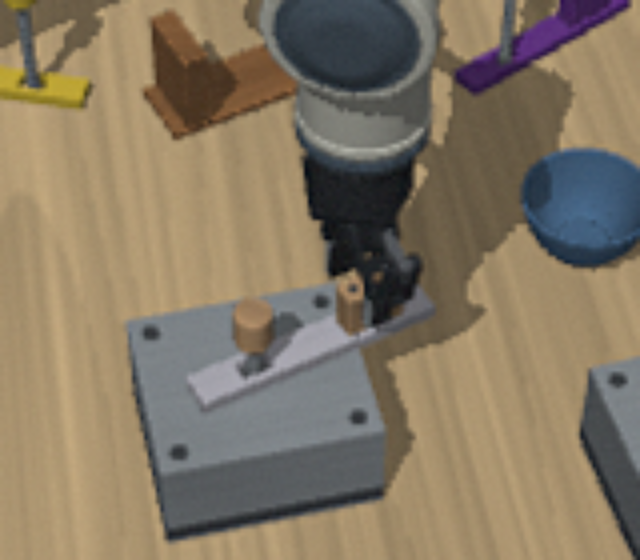

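The rod stayed down (knob at (252,325)) and the fingers straddle the handle at (370,300). Down to grip.

Emit:
step_arm(
  plan=[
    [50,-1,0,6,0],
    [50,0,0,5,0],
    [50,0,0,4,0],
    [50,0,0,0,0],
    [50,0,0,0,0],
    [50,0,0,0,0],
    [50,0,0,0,0],
    [50,0,0,0,0],
  ],
)

```text
time_s: 20.22
tool_pos: [0.5396, -0.1434, 0.1148]
eef_rot: [[-0.943, -0.332, 0.0], [-0.332, 0.943, -0.0], [-0.0, -0.0, -1.0]]
wrist_force: [-0.5, -0.5, 0.5]
finger_gap: 0.587
```

```bash
python3 go.py .5391 -.1435 .1122 109.3
```

```text
t 20.22 p [ 0.5396 -0.1434  0.1148] F [-0.49 -0.53  0.51] T [ 0.06  0.05 -0.01] gap 50.2 tooly deg 109.38 tilt [ 3.e-04 -2.e-04 -1.e+00]
tool shift mm [0.5 0.1 2.6]
yaw 0.0013873729237197097
```

Emit:
step_arm(
  plan=[
    [40,0.5,0,2.4,0],
    [30,0,0,0,0],
    [22,0,0,0,0],
    [12,0,0,0,0],
    [12,0,0,0,0],
    [12,0,0,0,0],
    [12,0,0,0,0],
    [12,0,0,0,0],
  ],
  squeeze=100,
)

```text
time_s: 20.88
tool_pos: [0.5389, -0.1435, 0.1123]
eef_rot: [[-0.943, -0.332, -0.0], [-0.332, 0.943, -0.0], [0.0, -0.0, -1.0]]
wrist_force: [-2.0, -0.1, 5.1]
finger_gap: 0.241
```

```bash
python3 go.py
```

```text
t 20.88 p [ 0.5389 -0.1435  0.1123] F [-2.   -0.13  5.06] T [ 0.09  0.41 -0.03] gap 20.6 tooly deg 109.38 tilt [-0. -0. -1.]
```

Emit:
step_arm(
  plan=[
    [12,0,0,-4,0],
    [12,0,0,-9,0],
    [12,0,0,-15,0],
    [12,0,0,-18,0],
    [12,0,0,-18,0],
    [12,0,0,-16,0],
    [12,0,0,-10,0],
    [12,0,0,-4,0],
  ],
)

```text
time_s: 21.55
tool_pos: [0.5396, -0.1437, 0.208]
eef_rot: [[-0.943, -0.332, 0.002], [-0.332, 0.943, -0.001], [-0.002, -0.002, -1.0]]
wrist_force: [0.9, -0.2, -4.3]
finger_gap: 0.241
```

```bash
python3 go.py .5622 .2539 .207 109.37; python3 - <<'E'
from h import *
from station import env
f=env.grab_frame("side");cv2.imwrite("pics/g8.png",cv2.resize(f["pixels"][130:310,190:370,::-1],(600,600)))
E
```

```text
t 21.55 p [ 0.5396 -0.1437  0.208 ] F [ 0.92 -0.23 -4.26] T [ 0.06 -0.25 -0.  ] gap 20.6 tooly deg 109.38 tilt [ 2.2e-03 -8.0e-04 -1.0e+00]
tool shift mm [-153.3  367.6    0.7]
yaw 0.00019745653792857532
```

View pics/g8.png

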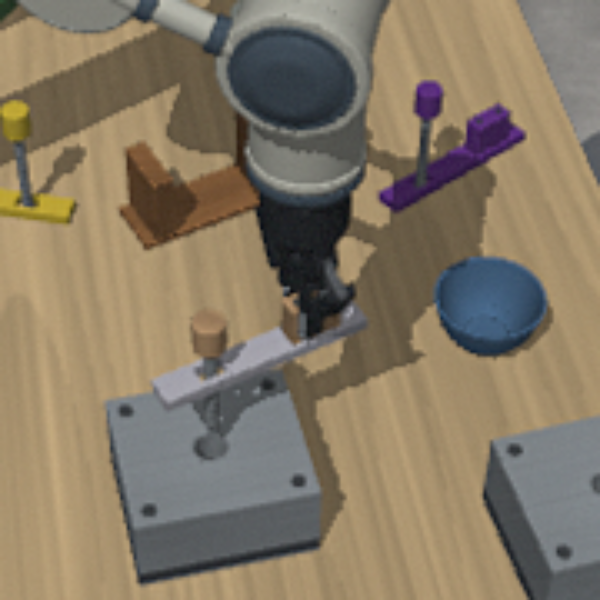

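The gauge is level and clear of the die, with the rod still extended. Carrying it back.

Emit:
step_arm(
  plan=[
    [12,-3,8,0,0],
    [12,-5,12,0,0],
    [12,-10,24,0,0],
    [12,-10,24,0,0],
    [12,-10,24,0,0],
    [12,-10,24,0,0],
    [12,-10,24,0,0],
    [12,-10,24,0,0],
  ],
)

```text
time_s: 22.27
tool_pos: [0.5478, 0.0362, 0.2052]
eef_rot: [[-0.943, -0.332, -0.002], [-0.332, 0.943, 0.0], [0.002, 0.001, -1.0]]
wrist_force: [0.6, 0.4, -4.1]
finger_gap: 0.242
```

Emit:
step_arm(
  plan=[
    [12,-10,24,0,0],
    [12,-10,24,0,0],
    [12,-10,24,0,0],
    [12,-10,24,0,0],
    [12,-10,24,0,0],
    [12,-10,24,0,0],
    [12,-10,24,0,0],
    [12,-10,24,0,0],
  ],
)

```text
time_s: 22.93
tool_pos: [0.5591, 0.2437, 0.205]
eef_rot: [[-0.943, -0.332, -0.002], [-0.332, 0.943, -0.0], [0.002, 0.0, -1.0]]
wrist_force: [1.5, -0.1, -4.5]
finger_gap: 0.24
```

Emit:
step_arm(
  plan=[
    [12,-5,11.6,0,0],
    [12,0,0,0,0],
    [12,0,0,0,0],
    [12,0,0,0,0],
    [12,0,0,0,0],
    [12,0,0,0,0],
    [12,0,0,0,0],
    [12,0,0,0,0],
  ],
)

```text
time_s: 23.6
tool_pos: [0.5614, 0.2535, 0.2063]
eef_rot: [[-0.944, -0.331, 0.0], [-0.331, 0.944, -0.0], [-0.0, -0.0, -1.0]]
wrist_force: [-0.5, -0.6, -5.0]
finger_gap: 0.244
```

```bash
python3 go.py .5622 .2539 .1125 109.37; python3 - <<'E'
from h import *
from station import env
o=[]
for n,c in(("side",(80,210,190,330)),("top",(170,290,120,240))):
    f=env.grab_frame(n);o.append(cv2.resize(f["pixels"][c[0]:c[1],c[2]:c[3],::-1],(390,400)))
cv2.imwrite("pics/g9.png",np.hstack(o))
E
```

```text
t 23.6 p [0.5614 0.2535 0.2063] F [-0.52 -0.56 -5.05] T [ 0.07 -0.18 -0.  ] gap 20.8 tooly deg 109.34 tilt [ 1.e-04 -0.e+00 -1.e+00]
tool shift mm [-0.8  0.1 93.8]
yaw -0.000577657427621503
```

View pics/g9.png

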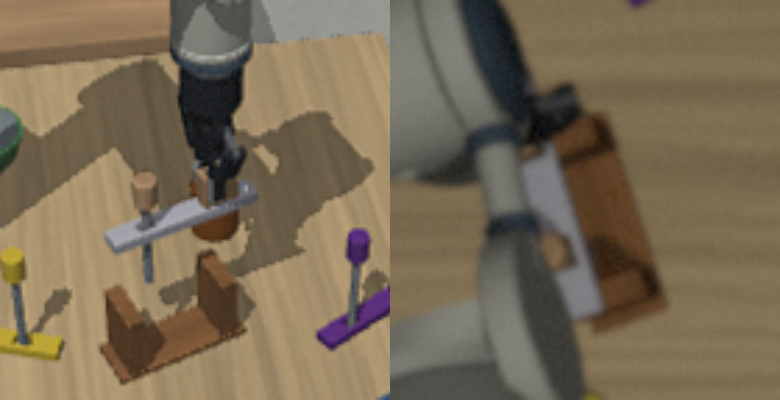

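The gauge is over the rack, with the rod tip (148,280 in the side crop) above the gap between the cheeks. Lowering.

Emit:
step_arm(
  plan=[
    [12,-0.5,0,6,0],
    [12,0,0,12,0],
    [12,0,0,16,0],
    [12,0,0,18,0],
    [12,0,0,18,0],
    [12,0,0,12,0],
    [12,0,0,5,0],
    [12,0,0,2,0],
  ],
)

```text
time_s: 24.37
tool_pos: [0.5614, 0.254, 0.1161]
eef_rot: [[-0.943, -0.332, -0.002], [-0.332, 0.943, -0.001], [0.002, 0.0, -1.0]]
wrist_force: [0.6, -0.3, -4.0]
finger_gap: 0.241
```

Emit:
step_arm(
  plan=[
    [12,0,0,1,0],
    [12,0,0,1,0],
    [12,0,0,0,0],
    [12,0,0,0,0],
    [12,0,0,0,0],
    [12,0,0,0,0],
    [12,0,0,0,0],
    [12,0,0,0,0],
  ],
)

```text
time_s: 25.03
tool_pos: [0.5619, 0.2542, 0.1153]
eef_rot: [[-0.943, -0.332, 0.0], [-0.332, 0.943, 0.0], [-0.0, 0.0, -1.0]]
wrist_force: [-0.2, 0.2, -4.0]
finger_gap: 0.239
```

```bash
python3 go.py .5622 .2539 .1122 109.37
```

```text
t 25.03 p [0.5619 0.2542 0.1153] F [-0.23  0.24 -3.95] T [ 0.03 -0.15 -0.01] gap 20.4 tooly deg 109.38 tilt [ 2.e-04  1.e-04 -1.e+00]
tool shift mm [-0.2 -0.4  3.1]
yaw 0.00010446991817802953
```

Emit:
step_arm(
  plan=[
    [12,0,0,1,0],
    [12,0,0,1,0],
    [12,0,0,0.7,0],
    [12,0,0,0.5,0],
    [12,0,0,0.4,0],
    [12,0,0,0,0],
    [12,0,0,0,0],
    [12,0,0,0,0],
  ],
)

```text
time_s: 25.7
tool_pos: [0.5618, 0.2542, 0.1124]
eef_rot: [[-0.943, -0.332, 0.0], [-0.332, 0.943, 0.0], [-0.0, -0.0, -1.0]]
wrist_force: [-4.1, -1.8, 9.8]
finger_gap: 0.239
```

```bash
python3 go.py
```

```text
t 25.7 p [0.5618 0.2542 0.1124] F [-4.1  -1.84  9.78] T [-0.26  0.64  0.01] gap 20.4 tooly deg 109.38 tilt [ 4.e-04  1.e-04 -1.e+00]
```

In contact with the rack. I release, rise, then back off so both cameras see it.

Emit:
step_arm(
  plan=[
    [25,0,0,0,0],
    [35,0,0,0,0],
    [45,0,0,0,0],
    [50,0,0,0,0],
    [50,0,0,-8,0],
    [50,0,0,-20,0],
    [50,0,0,-35,0],
    [50,0,0,-35,0],
  ],
)

```text
time_s: 26.37
tool_pos: [0.5611, 0.254, 0.2106]
eef_rot: [[-0.943, -0.332, -0.002], [-0.332, 0.943, -0.001], [0.002, 0.0, -1.0]]
wrist_force: [0.5, -0.9, -0.2]
finger_gap: 0.583
```

Emit:
step_arm(
  plan=[
    [50,0,10,-20,0],
    [50,0,25,0,0],
    [50,0,25,0,0],
    [50,0,25,0,0],
    [50,0,25,0,0],
    [50,0,25,0,0],
    [50,0,25,0,0],
    [50,0,15,0,0],
  ],
)

```text
time_s: 27.03
tool_pos: [0.5027, 0.4214, 0.2301]
eef_rot: [[-0.943, -0.333, 0.0], [-0.333, 0.943, 0.001], [-0.0, 0.001, -1.0]]
wrist_force: [-0.7, 0.4, 0.1]
finger_gap: 0.588
```

Emit:
step_arm(
  plan=[
    [50,10,20,0,0],
    [50,10,20,0,0],
    [50,10,20,0,0],
    [50,10,20,0,0],
    [50,0,0,0,0],
    [50,0,0,0,0],
    [50,0,0,0,0],
    [50,0,0,0,0],
  ],
)

```text
time_s: 27.7
tool_pos: [0.4402, 0.4808, 0.2297]
eef_rot: [[-0.944, -0.331, 0.0], [-0.331, 0.944, -0.0], [-0.0, -0.0, -1.0]]
wrist_force: [0.1, -0.0, -0.1]
finger_gap: 0.586
```

```bash
python3 go.py; python3 - <<'E'
from h import *
from station import env
o=[]
for n,c in(("side",(130,210,190,330)),("top",(170,290,120,240))):
    f=env.grab_frame(n);o.append(cv2.resize(f["pixels"][c[0]:c[1],c[2]:c[3],::-1],(390,400)));cv2.imwrite(f"pics/fin_{n}.png",f["pixels"][:,:,::-1])
    X,ok=cloud(f);p=X.reshape(-1,3)
    a=.337;R=np.array([[np.cos(a),np.sin(a)],[-np.sin(a),np.cos(a)]])
    q=(p[:,:2]-[.4757,.2235])@R.T
    m=(p[:,2]>.098)&(p[:,2]<.106)&(q[:,0]>-.055)&(q[:,0]<.155)&(abs(q[:,1])<.03)
    print(n,"bar",cv2.minAreaRect(p[m][:,:2].astype(np.float32)),np.median(p[m][:,2]),np.linalg.lstsq(np.c_[q[m],np.ones(m.sum())],p[m][:,2],rcond=None)[0].round(3))
    h=(p[:,2]>.14)&(p[:,2]<.15)&(q[:,0]>.05)&(q[:,0]<.15)&(abs(q[:,1])<.03);print("handle",p[h].mean(0))
    k=(p[:,2]>.155)&(p[:,2]<.175)&(abs(q)<.025).all(1);print("knob",k.sum(),p[k].mean(0),np.median(p[k][:,2]))
cv2.imwrite("pics/g10.png",np.hstack(o))
E
```

```text
t 27.7 p [0.4402 0.4808 0.2297] F [ 0.1  -0.02 -0.12] T [-0.02  0.02 -0.03] gap 50.1 tooly deg 109.33 tilt [ 3.e-04 -1.e-04 -1.e+00]
side bar ((0.5246900320053101, 0.240953728556633), (0.2029309868812561, 0.043813951313495636), 17.02330207824707) 0.10284296024465328 [0.002 0.039 0.103]
handle [0.57189568 0.25431956 0.14572047]
knob 61 [0.478508   0.22046941 0.16541901] 0.1655627101708683
top bar ((0.5237959027290344, 0.23800688982009888), (0.2002611607313156, 0.031224841251969337), 19.19232940673828) 0.10188433569378841 [ 0.001 -0.002  0.102]
handle [0.57076653 0.25451247 0.14412791]
knob 107 [0.47640994 0.22128864 0.16472938] 0.16505997923003163
```

View pics/g10.png

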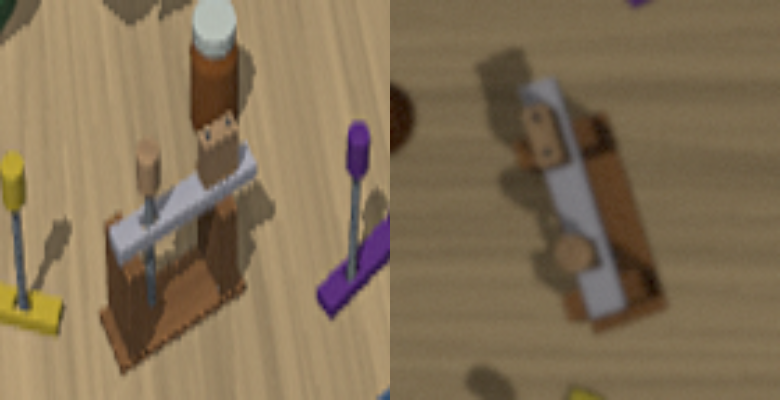

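View pics/fin_side.png

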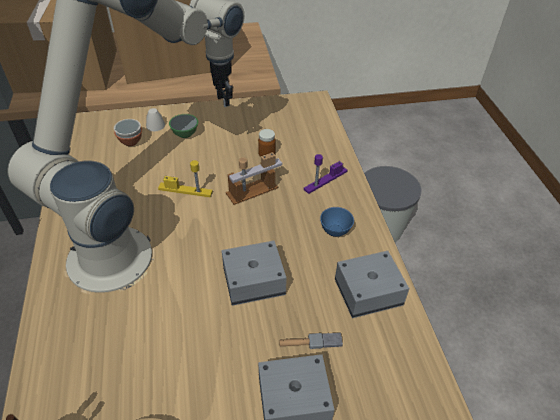

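The gauge lies across both cheeks about 2 mm from its start place. Its knob top is at 0.165 (0.1653 on the well floor). Bowl (337,221), jar (267,143) and brush (312,341) have not moved.

```bash
python3 -c "
from station import env
print(env.hand_in());print(env.state()['time_s'])"
```

```text
the job is handed in; nothing more can be done
None
the job is handed in; nothing more can be done
```

The well was measured and the gauge is back on its rack; the job was handed in about 28 s into the run (limit 67 s). No verdict was reported, so the results below are from my own checks.

- **On the die:** I gripped the grey gauge by its wooden handle and set it flat on the die nearest the base, with the rod about 2 mm from the well's axis. I then pressed the knob down with closed fingers until it met the floor. It stayed there for about 2 s at 9–14 N, measured at the wrist.
- **Well depth:** about 71 mm. The depth image put the well floor at z ≈ 0.0195, and the fingers met resistance at a height that gives the same value.
- **Back on the rack:** the bar lies flat across both cheeks, about 2–3 mm from where it started and at the same yaw (about 19°). The knob top is at 0.165 in both views, against 0.1653 while it was on the well floor, so the rod setting held to within about 1 mm.
- **Left alone:** the bowl, jar and brush look unmoved in the side picture, and the gripper is clear of everything.
- **Disagreements:** the two cameras differ by 2–4 mm in places. The side camera's bar fit was also noisier (17.0° against 19.2°), because that view also catches the bar's side. Both are within tolerance.

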